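# Load the footwear imaging tray and latch it home

### The job

Lay the rubber shoe heel in its D-shaped nest and the scale bar in its groove on the imager's pulled-out tray, both flat and released. Then push the tray in along its centre line until its push-push latch catches, let go, and see that it stays latched; pressing a latched tray a second time pops it out again. Leave the other sole piece, the jar and the steel pot where they stand.

Things in the scene. Friction and masses are not known exactly. Their poses are not given: they have to be found in the camera images.
- heel: Dark brown rubber shoe heel, D-shaped block 60 x 60 x 24 mm high, about 120 g. Origin at the centre of its underside, z up. Straight edge at x = -30 mm, flat parallel sides at y = -30 and +30 mm (for x from -30 to 0), half-round end of radius 30 mm about the origin, reaching x = +30 mm. Starts flat on the table, left or right of the tray; its round end may be turned up to 0.8 rad from +x.
- heel_round (a point): Middle of the heel's half-round end, 30 mm along the heel's x from its origin and 12 mm up.
- scale_bar: Dark metal photographic scale bar with white patches on top, a straight bar 80 x 14 x 14 mm, about 60 g; origin at the centre of its underside, x along its length, z up. Either end may lead. Starts flat on the table, left or right of the tray.
- unit: Fixed imaging unit: grey housing 270 mm deep (x), 260 mm wide (y), 127 mm high. Origin on the table under the middle of its front face; x is the push direction of the tray (away from the robot, into the housing), y left, z up. A black light hood 150 mm wide (y), 94 to 110 mm above the table, juts out 55 mm in front of the front face over the tray's path.
- hood_edge (a point): Middle of the hood's lower front edge, 94 mm above the table; axes as the unit. With the tray latched the push pad's face is 9 mm under the hood (behind this edge), at the end stop 21 mm: a hand pointing straight down does not fit there, one leaning back towards the robot by 30 to 45 degrees does.
- tray_slide (a joint): Tray travel in m: 0 right out, 0.160 at the end stop. Rubs with 2 to 5 N (more when fast); beyond 0.113 a spring pushes back (3 to 9 N), in all up to 15 N. Pushed beyond 0.157 and let go it latches at 0.148; pushed beyond 0.157 again and let go it springs out to about 0.11. Pushed more than 8 mm off its centre line it twists up to 0.045 rad and jams hard; drawing back frees it. Starts at 0 to 0.012.
- push_pad (a point): Middle of the outer face of the rubber push pad on the tray front's centre line, 43 mm above the table; axes as the tray (x the push direction). Pad 40 mm wide, from 28 to 58 mm above the table, 6 mm proud of the front plate, which is 180 mm wide, 8 mm thick and from 12 to 62 mm high. The pad's face is 194 mm minus the travel in front of the housing's front face.
- nest (a point): Centre of the floor of the heel's nest, 30 mm above the table; axes as the tray (x the push direction). D-shaped, 66 x 66 mm inside black rims 6 mm high: straight end at x = -33 mm (robot side), rounded end at x = +33 mm (housing side). The heel goes in with its origin here and its x along this x. 59 mm behind the pad's face, 34 mm right of the centre line.
- groove (a point): Centre of the floor of the bar's groove, 30 mm above the table; axes as the tray. 86 mm long (x), 20 mm wide (y), between black rims 4 mm thick and 6 mm high; 59 mm behind the pad's face, 56 mm left of the centre line. The bar lies in it lengthwise, either way round.
- sole_piece: Bystander: brown rubber sole piece, rounded at both ends, 90 x 58 x 22 mm; origin at the centre of its underside, x along its length. Not to be moved.
- jar: Bystander: amber glass jar with black lid, 50 mm diameter, 58 mm high; origin at the centre of its underside.
- pot: Bystander: steel cup, 64 mm diameter, 70 mm high; origin at the centre of its underside.
- pointer (a point): Top of a white pointer that travels with the tray, seen in a 16 mm wide slot along the middle of the housing's top; it lies 30 mm plus the tray's travel behind the housing's front face.
Mind the look-alikes: they are no part of the job. Of the things that look like the scale_bar, the smaller one is meant. Leave any turquoise look-alike of the heel alone.

How it is judged:
On the way:
1. heel in its nest and scale bar in its groove, both flat and released, with the tray still out (travel under 60 mm) (x of heel in the frame of nest between -0.006 and 0.006 m and y of heel in the frame of nest between -0.006 and 0.006 m and z of heel in the frame of nest between -0.004 and 0.003 m and angle between the x axis of heel and the x axis of nest, either way round below 0.17 rad and x of heel_round in the frame of nest above 0.02 m and angle between each of heel, scale_bar's own z axis and vertical below 0.08 rad and x of scale_bar in the frame of groove between -0.007 and 0.007 m and y of scale_bar in the frame of groove between -0.006 and 0.006 m and z of scale_bar in the frame of groove between -0.004 and 0.003 m and angle between the x axis of scale_bar and the x axis of groove, either way round below 0.17 rad and contact force between the fingers and heel below 0.05 N and contact force between the fingers and scale_bar below 0.05 N and value of joint tray_slide below 0.06 m), for 0.2 s.
At the end, for the whole second after the job is handed in: The tray stays latched (travel 143 to 152 mm) and at rest; the heel lies flat in its nest, round end towards the housing, within 6 mm and 0.17 rad, and the scale bar flat in its groove within 7 mm lengthwise, 6 mm sideways and 0.17 rad; nothing is held (x of heel in the frame of nest between -0.006 and 0.006 m and y of heel in the frame of nest between -0.006 and 0.006 m and z of heel in the frame of nest between -0.004 and 0.003 m and angle between the x axis of heel and the x axis of nest, either way round below 0.17 rad and x of heel_round in the frame of nest above 0.02 m and angle between each of heel, scale_bar's own z axis and vertical below 0.08 rad and x of scale_bar in the frame of groove between -0.007 and 0.007 m and y of scale_bar in the frame of groove between -0.006 and 0.006 m and z of scale_bar in the frame of groove between -0.004 and 0.003 m and angle between the x axis of scale_bar and the x axis of groove, either way round below 0.17 rad and contact force between the fingers and heel below 0.05 N and contact force between the fingers and scale_bar below 0.05 N and value of joint tray_slide between 0.143 and 0.152 m and velocity of joint tray_slide between -0.01 and 0.01 m/s and linear speed of each of heel, scale_bar below 0.02 m/s); the robot touches nothing.
It fails at once if the other sole piece is shifted by more than 25 mm or tipped over (distance of sole_piece from where it was at the start of the episode above 0.025 m or angle between sole_piece's own z axis and vertical above 0.5 rad).
It fails at once if the jar is shifted by more than 25 mm or tipped over (distance of jar from where it was at the start of the episode above 0.025 m or angle between jar's own z axis and vertical above 0.5 rad).
It fails at once if the steel pot is shifted by more than 25 mm or tipped over (distance of pot from where it was at the start of the episode above 0.025 m or angle between pot's own z axis and vertical above 0.5 rad).
It also fails if it takes over 72 s, if anything falls off the work surface, if the arm or the gripper's body presses on something with over 40 N, if the wrist force passes 120 N, or if a joint passes its speed limit or range.

### The arm

A 6-joint arm with a two-finger parallel gripper is mounted at the origin on the work surface. World frame = base frame: x ahead of the robot, y to its left, z up, the work surface at z = 0. Lengths are in m, angles in rad, forces in N, time in s.
With the tool pointing down it reaches from about 0.35 to 0.925 m from the base axis. Payload 6.4 kg.
Tool frame: the origin (TCP) lies on the centre line of the jaws, within the pads' length; the fingertips stand 25 mm ahead of it and the grasp point (between the pads) lies 6 mm ahead of it; z points along the fingers, y is the line along which they close (so a half turn about z gives the same grasp; the last joint's range is limited). The gripper opens to 85 mm and grips with 20 to 120 N. Pads are 22 mm wide; open, the fingers measure 114 mm over their backs; the gripper's body (76 mm by 85 mm) begins 54 mm behind the grasp point. The pads swing forward as they close: fully open they stand 13 mm farther back than shut.
Start: joints at [-1.487, 0.245, 1.558, -0, 1.339, -0.174], TCP at [0.166, -0.629, 0.256] pointing down, gripper open.
Joint ranges: [-3.13, 3.13], [-1.02, 2.26], [0.13, 2.54], [-0.95, 4.09], [0.21, 2.88], [-2.74, 2.74]. Speed limits (rad/s): [2.57, 2.57, 3.14, 3.14, 3.14, 3.14].

### API

Orientations are given as a unit quaternion [w, x, y, z].
In Python, from plant import arm gives the robot as it stands. Calls block until the motion is done:
- arm.move_ptp(position, orientation): joint-space move of the TCP to a pose.
- arm.servo_line(position, rotation=None, velocity=0.15): straight line of the TCP; rotation=None keeps the orientation; velocity is the mean speed in m/s.
- arm.set_joints(angles): joint-space move.
- arm.command_gripper(opening, squeeze=None): finger opening in m; squeeze is the grip in N (None keeps the last); returns when the fingers have stopped.
- arm.sleep(seconds).
- arm.inverse_kinematics(position, orientation): joint angles nearest the present ones, or None.
- arm.get_state(): the state.
- arm.snapshot(name): name is "side" or "top" or "wrist"; returns a dict with "image" (480x640x3 uint8, blue, green, red), "intrinsics" (3x3 intrinsics, pixels), "extrinsics" (4x4, takes a point from camera to world coordinates); the wrist camera has in their place "T_tool_cam" (4x4, takes a point from camera to tool coordinates, whose origin is the TCP and whose axes are the flange's). Camera axes: x right, y down, z forward; pixel columns grow to the right and rows downward; lengths in m; the calibration is good to about 2 mm. A picture is of the moment at which its call begins: read the wrist's pose just before it. There is no depth.
A pose or a line that the arm cannot do raises arm.IKError and nothing moves.
- arm.sign_off(): hands the job in; it is judged then, once.
Trained networks look in a picture, given as the dict that the camera call returned (one of the last four; its "shot" number tells which), for a name from the list of things; names that differ only in an ending like _2 or _b are one class to them, and where a whole thing is asked for, a point or a joint stands for the part that bears it (a point fixed in the world has none). Each returns a list of dicts, best first, with "conf" (0 to 1); they miss things now and then, are a little off and sometimes report something else, mostly with a low value. They report only what shows in the picture. A call takes as long as a camera call. They do not tell look-alikes from the thing itself.
- arm.search_frame(name, picture): "point" ([x, y, z] in m, in world coordinates, good to about 4 mm: the middle of the surface that is visible of it).
The state is a dict: "clock": time; "joints": joint angles; "dq": joint speeds; "effort": joint torques, N m; "eef_pos": TCP position; "ee_rot": TCP orientation; "wrist_force": force on the tool from outside, world axes, zero at the start; "moment": the same for the moment, N m; "finger_gap": finger opening in m; "finger_force": force on a finger pad.
Only numpy, scipy, OpenCV 4.12 (cv2) and the standard library are available. Lean on these libraries where they do the work, as an engineer would, in place of code of your own. Each camera call takes 0.05 s, during which the arm holds its last target. There are 200 camera calls.

## Working session

There is one attempt and no reset: what is moved stays moved. The work goes in short steps, each a Python script; the robot and the scene stay as the last script left them, time stands still between calls to the robot, and variables do not carry over. Pictures are saved under pics/ and viewed, at most 10 in all, crops included, and the job is handed in when it is done.

```bash
ls; mkdir -p pics; cat > h.py <<'E'
import numpy as np, cv2
from plant import arm
def proj(s,p):
    T=np.linalg.inv(np.array(s["extrinsics"]));q=T[:3,:3]@np.array(p)+T[:3,3]
    u=np.array(s["intrinsics"])@q;return u[:2]/u[2]
def back(s,uv,z):
    T=np.array(s["extrinsics"]);d=T[:3,:3]@np.linalg.inv(np.array(s["intrinsics"]))@np.array([uv[0],uv[1],1.])
    o=T[:3,3];return o+d*(z-o[2])/d[2]
E
python3 - <<'E'
from h import *
np.set_printoptions(precision=4,suppress=True)
ss=[]
for n in("top","side"):
    s=arm.snapshot(n);cv2.imwrite(f"pics/{n}0.png",s["image"]);ss.append(s)
    print(n,np.array(s["extrinsics"]).tolist(),np.array(s["intrinsics"]).tolist())
    np.savez(f"{n}0.npz",image=s["image"],extrinsics=s["extrinsics"],intrinsics=s["intrinsics"])
    for k in("heel","scale_bar","sole_piece","jar","pot","push_pad","nest","groove","pointer","hood_edge"):
        try:
            for r in arm.search_frame(k,s)[:4]: print(k,np.array(r["point"]),round(r["conf"],2),proj(s,r["point"]))
        except Exception as e: print(k,e)
print(arm.get_state())
E
```

```text
pics
top [[0.007625343348016748, -0.9851860193814694, 0.17131947161405764, 0.4220655356882239], [-0.9997591466310679, -0.011036829169519898, -0.018969373458328057, 0.02611735533293284], [0.020579185269187495, -0.17113356075643923, -0.9850328936215677, 0.9569891644801921], [0.0, 0.0, 0.0, 1.0]] [[462.7111063367683, 0.0, 322.3040880126301], [0.0, 462.7111063367683, 239.29295810012812], [0.0, 0.0, 1.0]]
heel [ 0.5202 -0.2866  0.0255] 0.92 [467.0882 271.8596]
heel [ 0.4652 -0.1771  0.0218] 0.66 [413.737  298.7372]
scale_bar [0.623  0.2085 0.0196] 0.9 [225.2854 220.1159]
scale_bar [ 0.5185 -0.2881  0.0216] 0.29 [467.2287 272.8924]
sole_piece [ 0.3763 -0.283   0.0216] 0.89 [467.9723 344.2625]
pot [ 0.6455 -0.3108  0.0385] 0.86 [478.0849 210.4303]
push_pad [0.6014 0.0144 0.0282] 0.73 [319.3533 230.6821]
push_pad [0.7931 0.0183 0.1285] 0.33 [318.9356 121.6594]
nest [0.5999 0.0129 0.0344] 0.58 [320.1292 230.8375]
groove [0.7911 0.0184 0.1262] 0.68 [318.8576 123.1557]
groove [0.5979 0.017  0.0276] 0.67 [318.0623 232.4048]
groove [ 0.6469 -0.3082  0.0403] 0.38 [477.0993 209.5444]
groove [0.5097
[... 1192 characters left out ...]
7 0.0312] 0.73 [301.8877 265.1608]
pointer [0.6014 0.0383 0.0326] 0.66 [302.9641 265.5563]
hood_edge [0.8012 0.0884 0.1098] 0.84 [195.0929 236.2028]
hood_edge [ 0.521  -0.277   0.0286] 0.46 [364.5773 197.5097]
{'clock': 1.1, 'joints': array([-1.4871,  0.2451,  1.5578,  0.    ,  1.3387, -0.1741]), 'dq': array([-0.0009, -0.0001,  0.0005,  0.0002,  0.0003,  0.    ]), 'effort': array([ -0.0009, -42.9523, -32.6429,  -0.0002,   0.0005,   0.    ]), 'eef_pos': array([ 0.1657, -0.6285,  0.2563]), 'ee_rot': array([-0.    ,  0.9917,  0.1285,  0.    ]), 'wrist_force': array([-1.069 ,  1.0172, -0.0493]), 'moment': array([-0.0414, -0.0085, -0.0089]), 'finger_force': 0.0, 'finger_gap': 0.08536750847323887}
```

View pics/top0.png

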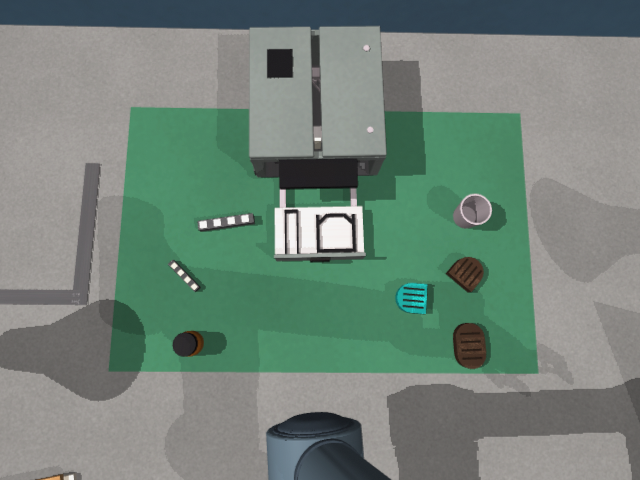

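The top view shows two bars: a larger one at (226,222) and a smaller one at (185,275). There are also a brown heel (465,273), a turquoise look-alike (412,297) and the sole piece (470,345). The small bar and the brown heel fit the description, so I'll confirm both in one enlarged crop.

```bash
python3 - <<'E'
import numpy as np,cv2
im=cv2.imread("pics/top0.png")
c=lambda x,y,w,h,k:cv2.resize(im[y:y+h,x:x+w],None,fx=k,fy=k,interpolation=cv2.INTER_CUBIC)
a=c(160,205,100,100,4);b=c(395,250,100,100,4)
t=c(240,150,160,120,3)
o=np.zeros((760+0,800,3),np.uint8)[:600]
o[:400,:400]=a;o[:400,400:]=b
cv2.imwrite("pics/crop1.png",o[:400]);cv2.imwrite("pics/crop2.png",c(240,130,160,140,5)[:600,:800] if False else c(240,145,160,120,5))
E
```

```text
(no output)
```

View pics/crop1.png

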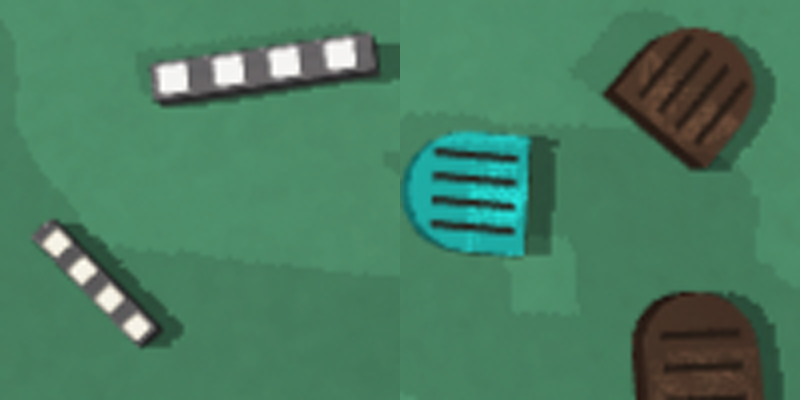

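View pics/crop2.png

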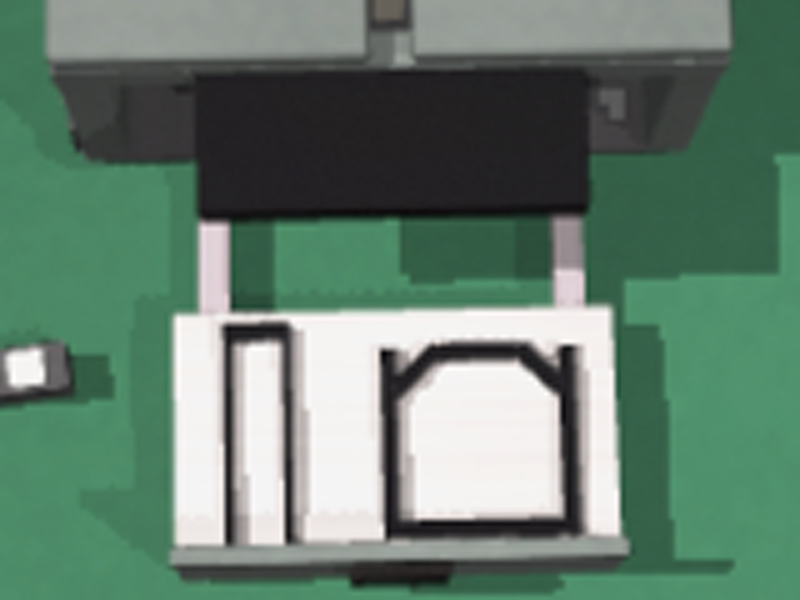

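The crop confirms it. The small bar lies diagonally, about (169,261)–(199,290). The brown D-shaped heel's round end points up and right, towards +x/−y, and the turquoise heel is the look-alike. The tray is slightly yawed, with its front plate edge from about (274,258) to (366,255). Next I'll fit the poses by silhouette.

```bash
cat >> h.py <<'E'
from scipy.optimize import minimize
def mask_at(img,uv,r=45,bright=None):
    b,g,rr=[img[...,i].astype(float) for i in range(3)]
    m=(g<1.22*np.maximum(rr,b)).astype(np.uint8)
    n,l,st,c=cv2.connectedComponentsWithStats(m)
    u,v=int(round(uv[0])),int(round(uv[1]))
    k=l[max(v-3,0):v+4,max(u-3,0):u+4].ravel();k=k[k>0]
    return (l==np.bincount(k).argmax()).astype(np.uint8)
t=np.linspace(-np.pi/2,np.pi/2,25)
HEEL=np.array([[-.03,.03],[-.03,-.03]]+[[.03*np.cos(a),.03*np.sin(a)] for a in t]);BAR=np.array([[-.04,-.007],[.04,-.007],[.04,.007],[-.04,.007]])
def sil(s,poly,h,p,z0=0.,K=8):
    c,sn=np.cos(p[2]),np.sin(p[2]);q=poly@np.array([[c,sn],[-sn,c]])+p[:2]
    P=np.array([proj(s,[*a,z]) for z in(z0,z0+h) for a in q]);return P
def fit(s,m,poly,h,p0,z0=0.):
    K=4;y,x=np.nonzero(m);x0,y0=x.min()-8,y.min()-8;w,hh=x.max()-x0+9,y.max()-y0+9
    M=cv2.resize(m[y0:y0+hh,x0:x0+w].astype(np.float32),None,fx=K,fy=K,interpolation=cv2.INTER_LINEAR)
    def cost(p):
        H=cv2.convexHull(((sil(s,poly,h,p,z0)-[x0,y0]+.5)*K*16).astype(np.float32)).astype(np.int32)
        R=np.zeros(M.shape,np.uint8);cv2.fillPoly(R,[H],255,cv2.LINE_AA,4)
        return np.abs(R/255.-M).sum()/M.sum()
    best=min((minimize(cost,[p0[0],p0[1],p0[2]+d],method="Nelder-Mead",options=dict(initial_simplex=np.array([p0[0],p0[1],p0[2]+d])+np.array([[0,0,0],[.012,0,0],[0,.012,0],[0,0,.25]]))) for d in(0,-.3,.3)),key=lambda r:r.fun)
    return best.x,best.fun
E
python3 - <<'E'
from h import *
np.set_printoptions(precision=4,suppress=True)
T=np.load("top0.npz");S=np.load("side0.npz")
for n,s,uh,ub in(("top",T,(466,273),(185,275)),("side",S,(365.7,198.3),(315,378))):
    for nm,uv,po,h,p0 in(("heel",uh,HEEL,.024,(.51,-.28,-.7)),("bar",ub,BAR,.014,(.51,.287,.8))):
        m=mask_at(s["image"],uv);print(n,nm,m.sum(),*fit(s,m,po,h,p0))
f=lambda x,y:(x/5+240-.4,y/5+145-.4)
for nm,a,z in(("plate near L",(172,565),.062),("plate near R",(628,552),.062),("plate far L",(172,550),.062),("plate far R",(628,540),.062),("house L",(47,62),.127),("house R",(730,52),.127),("hood L",(200,218),.11),("hood R",(588,208),.11),
  ("rimBL",(388,534),.036),("rimBR",(580,530),.036),("tray fL",(173,314),.03),("tray fR",(611,306),.03),("groove far L",(224,325),.036),("groove far R",(291,324),.036)):
    print(nm,back(T,f(*a),z)[:2])
E
```

```text
top heel 856 [ 0.5227 -0.2908 -0.7182] 0.06136098130841122
top bar 314 [0.5094 0.2908 0.7993] 0.0984372560728113
side heel 395 [ 0.5253 -0.2987 -0.7221] 0.17435650130305289
side bar 592 [0.5109 0.2873 0.8073] 0.09432054124436937
plate near L [0.5405 0.1026]
plate near R [ 0.5475 -0.0753]
plate far L [0.5464 0.1028]
plate far R [ 0.5522 -0.0753]
house L [0.7213 0.1486]
house R [ 0.7291 -0.108 ]
hood L [0.6665 0.0913]
hood R [ 0.6725 -0.0557]
rimBL [0.5574 0.0185]
rimBR [ 0.5599 -0.0589]
tray fL [0.6487 0.1076]
tray fR [ 0.6543 -0.0727]
groove far L [0.6429 0.0862]
groove far R [0.6436 0.0589]
```

```bash
cat >> h.py <<'E'
from scipy.spatial.transform import Rotation as Ro
def down(th): return np.array([0,np.cos(th/2),np.sin(th/2),0])
def wshot(name):
    st=arm.get_state();w=arm.snapshot("wrist")
    A=np.eye(4);q=np.array(st["ee_rot"]);A[:3,:3]=Ro.from_quat([*q[1:],q[0]]).as_matrix();A[:3,3]=st["eef_pos"]
    s=dict(w);s["extrinsics"]=A@np.array(w["T_tool_cam"])
    cv2.imwrite(f"pics/{name}.png",w["image"]);np.savez(name+".npz",image=w["image"],extrinsics=s["extrinsics"],intrinsics=w["intrinsics"])
    return s
E
python3 - <<'E'
from h import *
np.set_printoptions(precision=3,suppress=True)
for nm,x,y,th in(("heel",.523,-.291,-.718),("heelpi",.523,-.291,-.718+np.pi),("bar",.51,.289,.803),("barpi",.51,.289,.803-np.pi),("nest",.598,-.0185,.035),("nestpi",.598,-.0185,.035+np.pi),("groove",.595,.0715,.035)):
    print(nm,arm.inverse_kinematics([x,y,.05],down(th)))
arm.move_ptp([.523,-.291,.25],down(-.718));wshot("w_heel")
arm.move_ptp([.56,.01,.30],down(.035));s=wshot("w_tray")
print(arm.get_state()["clock"],s["extrinsics"])
a=cv2.imread("pics/w_heel.png");b=s["image"]
cv2.imwrite("pics/w12.png",np.hstack([cv2.resize(a,(400,300)),cv2.resize(b,(400,300))]))
E
```

```text
heel [-0.697  0.394  1.791 -0.     0.957  1.592]
heelpi [-0.697  0.394  1.791 -0.     0.957 -1.55 ]
bar [ 0.322  0.37   1.823 -0.     0.948  1.09 ]
barpi [ 0.322  0.37   1.823 -0.     0.948 -2.052]
nest [-0.22   0.394  1.792 -0.     0.956  1.316]
nestpi [-0.22   0.394  1.792 -0.     0.956 -1.826]
groove [-0.069  0.395  1.789 -0.     0.957  1.466]
4.1667 [[ 0.033 -0.946 -0.323  0.643]
 [-0.999 -0.031 -0.011  0.013]
 [ 0.     0.323 -0.946  0.419]
 [ 0.     0.     0.     1.   ]]
```

View pics/w12.png

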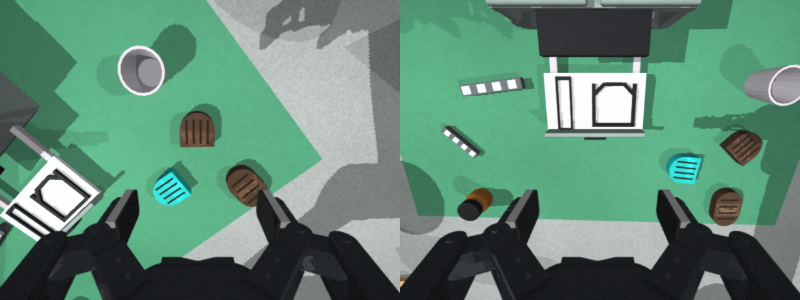

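The left half (heel hover) shows the heel at (197,130). The right half shows the tray at (595,100) with the small bar at (462,140) and the heel at (741,147). I'll fit the poses from these and take a closer tray shot.

```bash
python3 - <<'E'
from h import *
np.set_printoptions(precision=4,suppress=True)
arm.move_ptp([.61,.01,.18],down(.035));wshot("w_tray2")
for n,o in(("w_heel",("heel",)),("w_tray",("heel","bar"))):
    s=np.load(n+".npz")
    for nm in o:
        po,h,p0=dict(heel=(HEEL,.024,(.5227,-.2908,-.718)),bar=(BAR,.014,(.51,.289,.803)))[nm]
        m=mask_at(s["image"],proj(s,[*p0[:2],h]));print(n,nm,m.sum(),*fit(s,m,po,h,p0))
s=np.load("w_tray2.npz")
nest=(.598,-.0185);print("nest px",proj(s,[*nest,.03]),"pad",proj(s,[.538,.0135,.043]))
im=s["image"];cv2.imwrite("pics/w_tray2v.png",im)
E
```

```text
w_heel heel 2774 [ 0.5229 -0.2897 -0.7142] 0.04786168196099637
w_tray heel 2420 [ 0.5225 -0.2904 -0.6515] 0.06607120566460055
w_tray bar 1094 [0.5093 0.292  0.7961] 0.05799210880650249
nest px [348.742  243.0398] pad [309.5316 310.7144]
```

View pics/w_tray2v.png

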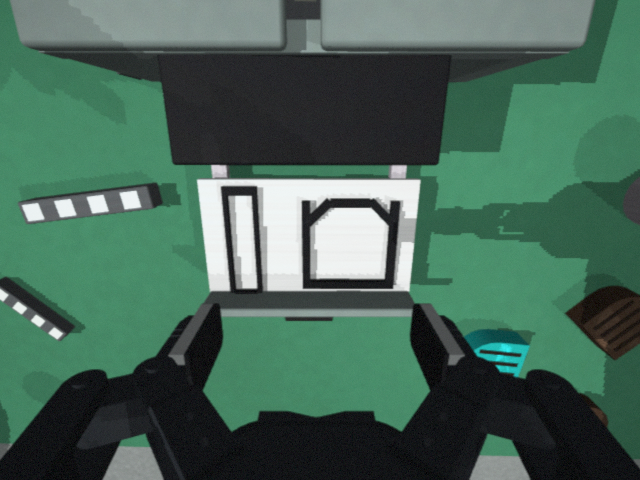

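The close tray shot shows the groove rims at columns 222–262 and the nest rims at columns 303–398, with its straight rim at rows 281–289. The hood's front edge is near row 163. I'll measure the rim edges with transects in the tray frame.

```bash
python3 - <<'E'
from h import *
np.set_printoptions(precision=4,suppress=True)
s=np.load("w_tray2.npz");g=cv2.cvtColor(s["image"],cv2.COLOR_BGR2GRAY).astype(np.float32)
ps=.035;X=np.array([np.cos(ps),np.sin(ps)]);Y=np.array([-X[1],X[0]]);P=np.array([.538,.0135])
def trans(a,b,z=.036,n=600):
    t=np.linspace(0,1,n);uv=np.array([proj(s,[*(P+X*(a[0]+(b[0]-a[0])*k)+Y*(a[1]+(b[1]-a[1])*k)),z]) for k in t],np.float32)
    v=cv2.remap(g,uv[:,0].reshape(1,-1),uv[:,1].reshape(1,-1),cv2.INTER_LINEAR)[0]
    d=v<95;e=np.nonzero(np.diff(d.astype(int)))[0];L=np.linalg.norm(np.subtract(b,a));i=0 if a[0]!=b[0] else 1
    return [("D" if d[k+1] else "U")+"%.1f"%(1e3*(a[i]+(b[i]-a[i])*t[k])) for k in e]
for x in(.035,.05,.065): print("across x",x,*trans((x,-.11),(x,.11)))
for y in(-.045,-.034,-.02): print("along nest",y,*trans((-.02,y),(.12,y)))
for y in(.053,.056,.059): print("along groove",y,*trans((-.02,y),(.13,y)))
# straight yaw cues: plate far top edge etc via line fit on tray far edge & hood front edge
for z,nm,x0,x1,yr in((.11,"hood",.10,.17,(-.06,.06)),(.03,"trayfar",.09,.13,(-.08,.08))):
    pts=[]
    for y in np.linspace(*yr,25):
        t=np.linspace(x0,x1,300);uv=np.array([proj(s,[*(P+X*k+Y*y),z]) for k in t],np.float32)
        v=cv2.GaussianBlur(cv2.remap(g,uv[:,:1],uv[:,1:],cv2.INTER_LINEAR),(1,9),0)[:,0]
        k=np.abs(np.diff(v)).argmax();pts.append((y,t[k]))
    pts=np.array(pts);c=np.polyfit(pts[:,0],pts[:,1],1);r=pts[:,1]-np.polyval(c,pts[:,0]);k=abs(r)<.002;c=np.polyfit(pts[k,0],pts[k,1],1);print(nm,"slope",c,"yaw",ps-c[0],k.sum())
E
```

```text
across x 0.035 D-102.7 U-89.4 D-73.6 U-66.3 D-0.2 U5.7 D41.7 U46.1 D65.2 U70.0
across x 0.05 D-100.8 U-89.4 D-74.0 U-66.3 D-0.6 U5.7 D41.7 U46.1 D65.6 U70.0
across x 0.065 D-101.6 U-89.1 D-73.6 U-66.3 D-0.6 U5.7 D41.7 U46.1 D65.2 U70.0
along nest -0.045 D-2.0 U15.5 D18.3 U27.4 D92.0 U99.2 D115.6 U119.1
along nest -0.034 D-2.0 U15.8 D18.6 U27.7 D92.0 U99.2 D115.6 U119.3
along nest -0.02 D-14.9 U-10.4 D-2.0 U15.3 D18.6 U27.7 D91.7 U99.2 D115.6 U117.7
along groove 0.053 D-1.7 U18.1 D102.2 U109.2 D115.7
along groove 0.056 D-2.0 U18.1 D102.2 U109.2 D115.7
along groove 0.059 D-1.7 U18.1 D102.2 U109.2 D115.7
hood slope [0.1427 0.1173] yaw -0.10769788182831658 4
trayfar slope [-0.      0.1086] yaw 0.0350000000000014 2
```

The transects match the model to within about 1 mm, at yaw 0.035 with the pad face at (0.538, 0.0135). Next I'll calibrate fingertip reach by light touches on the table at gaps of 14 mm and 60 mm.

```bash
cat >> h.py <<'E'
PS=.035;X=np.array([np.cos(PS),np.sin(PS)]);Y=np.array([-X[1],X[0]]);P=np.array([.538,.0135])
NEST=P+.0587*X-.034*Y;GROOVE=P+.0587*X+.056*Y
HP=(.5227,-.2902,-.716);BP=(.5094,.2912,.798)
def guarded(z0,z1,xy,df=4,step=.001,v=.04):
    f0=arm.get_state()["wrist_force"][2]
    for z in np.arange(z0,z1,-step):
        arm.servo_line([*xy,z],velocity=v);st=arm.get_state()
        if abs(st["wrist_force"][2]-f0)>df: break
    return st["eef_pos"][2],st["wrist_force"][2]-f0
E
python3 - <<'E'
from h import *
xy=(.44,.17)
arm.move_ptp([*xy,.10],down(.798));arm.command_gripper(.06,30);arm.servo_line([*xy,.045],velocity=.15)
print(guarded(.045,.012,xy),arm.get_state()["finger_gap"])
arm.servo_line([*xy,.06],velocity=.15);arm.command_gripper(.014)
print(arm.get_state()["finger_gap"]);arm.servo_line([*xy,.045],velocity=.1)
print(guarded(.045,.012,xy),arm.get_state()["finger_gap"]);arm.servo_line([*xy,.10],velocity=.2)
print(arm.get_state()["clock"])
E
```

```text
(np.float64(0.019889538428323996), np.float64(11.923053898498916)) 0.05977139407647625
0.013949760923700481
(np.float64(0.025321010550099048), np.float64(4.253139101040721)) 0.014104184937754094
20.4167
```

```bash
python3 - <<'E'
from h import *
arm.command_gripper(.04,40)
arm.move_ptp([*BP[:2],.09],down(BP[2]));arm.servo_line([*BP[:2],.0325],velocity=.12)
arm.command_gripper(.0,40);st=arm.get_state();print("grip",st["finger_gap"],st["finger_force"],st["clock"])
arm.servo_line([*BP[:2],.12],velocity=.2)
arm.move_ptp([*GROOVE,.12],down(PS));st=arm.get_state();print(st["finger_gap"],st["clock"])
arm.servo_line([*GROOVE,.075],velocity=.15)
s=wshot("w_bar");f0=arm.get_state()["wrist_force"][2]
arm.servo_line([*GROOVE,.066],velocity=.05);print(arm.get_state()["wrist_force"][2]-f0)
arm.servo_line([*GROOVE,.0632],velocity=.03);st=arm.get_state();print(st["wrist_force"][2]-f0,st["eef_pos"],GROOVE,st["clock"])
E
```

```text
grip 0.012475726849329495 40.27400314807892 22.3833
0.012419077092984671 23.9083
-0.07667929261992071
1.640263689489529 [0.59532174 0.07143783 0.06374072] [0.59470445 0.07151978] 24.9917
```

View pics/w_bar.png

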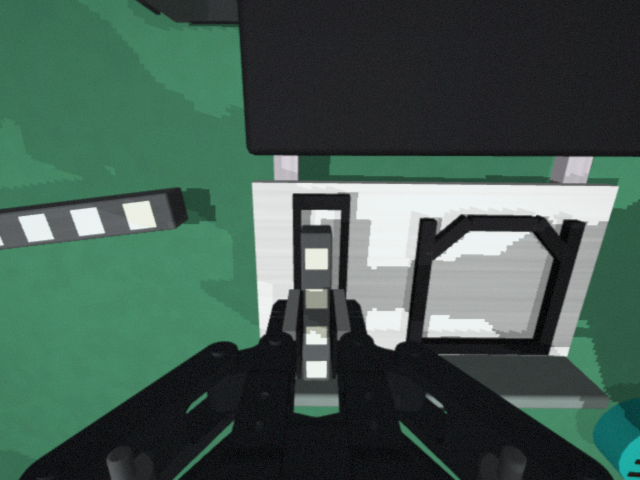

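The shot shows the bar held straight over the groove. It has since passed below the rim top without force and is touching the floor lightly, so I'll release it and go for the heel.

```bash
python3 - <<'E'
from h import *
arm.command_gripper(.032);arm.servo_line([*GROOVE,.12],velocity=.2)
arm.command_gripper(.085)
arm.move_ptp([.58,.02,.2],down(PS));s=wshot("w_barrel")
im=s["image"];u=proj(s,[*GROOVE,.044]).astype(int);print(u)
po=[proj(s,[*(GROOVE+X*a*.04+Y*b*.007),.044]).round(1).tolist() for a in(-1,1) for b in(-1,1)];print(po)
cv2.imwrite("pics/c_bar.png",cv2.resize(im[max(u[1]-70,0):u[1]+80,max(u[0]-60,0):u[0]+140],None,fx=3,fy=3))
# heel
th=HP[2]
arm.move_ptp([*HP[:2],.11],down(th));arm.servo_line([*HP[:2],.0295],velocity=.15)
arm.command_gripper(.0,60);st=arm.get_state();print("grip",st["finger_gap"],st["finger_force"],st["clock"])
arm.servo_line([*HP[:2],.13],velocity=.2)
arm.move_ptp([*NEST,.13],down(PS));st=arm.get_state();print(st["finger_gap"],st["clock"])
arm.servo_line([*NEST,.078],velocity=.15);s=wshot("w_heelp")
cv2.imwrite("pics/c2.png",np.hstack([cv2.imread("pics/c_bar.png")[:450,:320],cv2.resize(s["image"],None,fx=.75,fy=.75)[:, :480][:360] if False else cv2.copyMakeBorder(cv2.resize(s["image"],(480,360)),0,90,0,0,cv2.BORDER_CONSTANT)]))
E
```

```text
[256 208]
[[267.3, 252.1], [251.6, 252.2], [262.5, 160.5], [245.4, 160.5]]
grip 0.05812858513354589 65.54482072591782 29.125
0.05819634402709511 30.8667
```

View pics/c2.png

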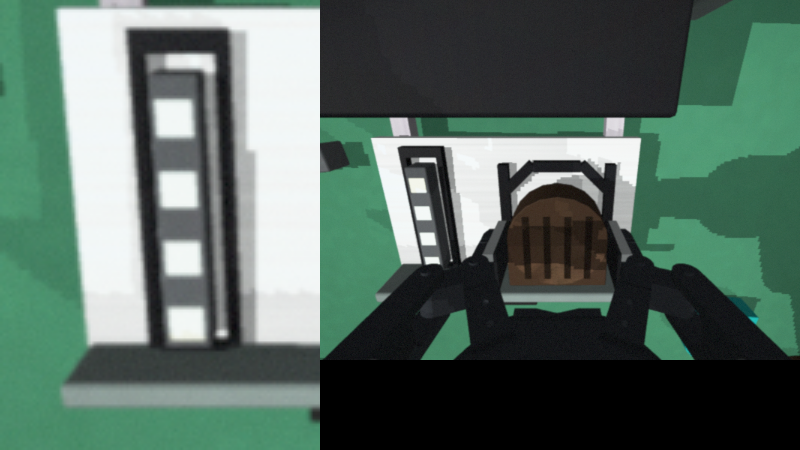

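The left crop shows the bar flat in the groove, with its corners matching the prediction within about 1 mm. The right half shows the heel held square over the nest, round end towards the housing. I'll lower it under guard and release.

```bash
python3 - <<'E'
from h import *
s=np.load("w_heelp.npz");z=.078-.0295+.024
print([ (proj(s,[*(NEST+X*a+Y*b),z])*.75).round(0).tolist() for a,b in((-.03,.03),(-.03,-.03),(.03,0))])
f0=arm.get_state()["wrist_force"]
for zz in(.067,.0645,.062,.0602):
    arm.servo_line([*NEST,zz],velocity=.05);st=arm.get_state();d=st["wrist_force"]-f0;print(zz,st["eef_pos"].round(4),d.round(1))
    if d[2]>8: break
print(NEST,st["clock"])
E
```

```text
[[189.0, 286.0], [286.0, 286.0], [237.0, 197.0]]
0.067 [ 0.5976 -0.0183  0.0668] [1.  0.2 0.4]
0.0645 [ 0.5978 -0.0184  0.0644] [ 0.4  0.9 -1. ]
0.062 [ 0.5977 -0.0184  0.0618] [ 0.4 -0.1 -0.4]
0.0602 [ 0.5988 -0.0185  0.0613] [0.6 0.8 6.7]
[ 0.59785381 -0.0184251 ] 32.5333
```

```bash
python3 - <<'E'
from h import *
arm.command_gripper(.074);arm.servo_line([*NEST,.13],velocity=.25)
arm.move_ptp([.58,.01,.2],down(PS));s=wshot("w_fin");print(arm.get_state()["clock"])
for c,z in((NEST,.054),): print([proj(s,[*(c+X*a+Y*b),z]).round(0).tolist() for a,b in((-.03,.03),(-.03,-.03),(.03,0))],proj(s,[*c,.042]))
cv2.imwrite("pics/c_fin.png",cv2.resize(s["image"][110:330,180:460],None,fx=2.5,fy=2.5))
# IK for push
for a in(.65,.75):
    R=np.column_stack([[np.cos(a),0,np.sin(a)],[0,-1,0],[np.sin(a),0,-np.cos(a)]])
    R=Ro.from_euler("z",PS).as_matrix()@R;q=Ro.from_matrix(R).as_quat();q=[q[3],*q[:3]]
    for d in(-.05,.16):
        tip=np.array([*(P+X*d),.043]);tcp=tip-R[:,2]*.027-R[:,0]*.011;print(a,d,tcp,arm.inverse_kinematics(tcp,q))
E
```

```text
33.7333
[[317.0, 244.0], [387.0, 244.0], [355.0, 173.0]] [351.6437011 206.5011428]
0.65 -0.05 [0.46294904 0.01087214 0.05783721] [-0.33594681 -0.1191461   2.4781916   0.93665469  0.27580742  0.35235587]
0.65 0.16 [0.67282043 0.01822064 0.05783721] [-0.18729215  0.34545293  1.95416832  0.58667429  0.24340861  0.81980345]
0.75 -0.05 [0.461594   0.0108247  0.05525757] [-0.35993214 -0.11052794  2.52144134  1.49560582  0.26613096 -0.21810658]
0.75 0.16 [0.67146539 0.0181732  0.05525757] None
```

View pics/c_fin.png

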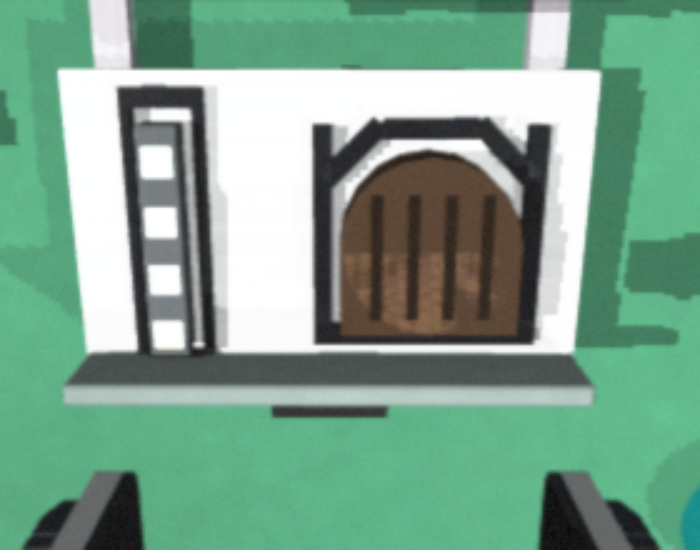

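The crop shows the heel flat in the nest, with its sides on the predicted columns (317/388), and the bar flat in the groove. Next I'll check the push inverse kinematics, then push.

```bash
cat >> h.py <<'E'
def pushpose(d,a,zc=.036,off=.0265):
    R=np.column_stack([[np.cos(a),0,np.sin(a)],[0,-1,0],[np.sin(a),0,-np.cos(a)]])
    R=Ro.from_euler("z",PS).as_matrix()@R;q=Ro.from_matrix(R).as_quat()
    return np.array([*(P+X*d),zc])-R[:,2]*off-R[:,0]*.011,np.array([q[3],*q[:3]])
E
python3 - <<'E'
from h import *
np.set_printoptions(precision=2,suppress=True)
for a in(.55,.6,.65):
    for d,zc in((-.04,.13),(-.04,.036),(0,.036),(.08,.036),(.162,.036)): print(a,d,zc,arm.inverse_kinematics(*pushpose(d,a,zc)))
E
```

```text
0.55 -0.04 0.13 [-0.3  -0.32  2.39  0.33  0.57  1.  ]
0.55 -0.04 0.036 [-0.3  -0.06  2.4   0.58  0.32  0.73]
0.55 0 0.036 [-0.27  0.04  2.3   0.54  0.31  0.8 ]
0.55 0.08 0.036 [-0.22  0.22  2.1   0.43  0.31  0.94]
0.55 0.162 0.036 [-0.18  0.37  1.9   0.33  0.35  1.08]
0.6 -0.04 0.13 [-0.31 -0.34  2.42  0.39  0.52  0.93]
0.6 -0.04 0.036 [-0.31 -0.06  2.43  0.76  0.28  0.54]
0.6 0 0.036 [-0.28  0.04  2.33  0.73  0.26  0.6 ]
0.6 0.08 0.036 [-0.22  0.21  2.13  0.59  0.26  0.78]
0.6 0.162 0.036 [-0.18  0.37  1.92  0.44  0.29  0.97]
0.65 -0.04 0.13 [-0.32 -0.35  2.44  0.48  0.48  0.85]
0.65 -0.04 0.036 [-0.32 -0.06  2.45  1.01  0.25  0.28]
0.65 0 0.036 [-0.28  0.04  2.35  0.99  0.23  0.34]
0.65 0.08 0.036 [-0.23  0.21  2.15  0.83  0.21  0.54]
0.65 0.162 0.036 [-0.19  0.36  1.95  0.61  0.23  0.79]
```

```bash
python3 - <<'E'
from h import *
a=.6
arm.command_gripper(0.,30)
arm.move_ptp(*pushpose(-.04,a,.13));p,q=pushpose(-.04,a);arm.servo_line(p,velocity=.15)
x3=np.array([*X,0]);f0=arm.get_state()["wrist_force"];F=0
def go(d,v):
    arm.servo_line(pushpose(d,a)[0],velocity=v);st=arm.get_state();F=-(st["wrist_force"]-f0)@x3
    act=(st["eef_pos"]-pushpose(0,a)[0])@x3;print("d %.4f act %.4f F %.1f t %.1f"%(d,act,F,st["clock"]));return F
for d in(-.005,.005,.015,.05,.09,.125):
    F=go(d,.06)
    if F>25: print("ABORT");break
s=arm.snapshot("top");cv2.imwrite("pics/top1.png",s["image"])
E
```

```text
d -0.0050 act -0.0052 F 0.7 t 36.6
d 0.0050 act 0.0053 F 0.8 t 37.0
d 0.0150 act 0.0153 F 1.0 t 37.3
d 0.0500 act 0.0502 F 1.5 t 38.0
d 0.0900 act 0.0902 F 1.0 t 38.8
d 0.1250 act 0.1249 F 2.7 t 39.5
```

```bash
python3 - <<'E'
import cv2,numpy as np
a=cv2.imread("pics/top0.png");b=cv2.imread("pics/top1.png")
c=lambda i:cv2.resize(i[100:275,230:400],None,fx=2.3,fy=2.3,interpolation=cv2.INTER_CUBIC)
cv2.imwrite("pics/cmp.png",np.hstack([c(a),c(b)]))
E
```

```text
(no output)
```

View pics/cmp.png

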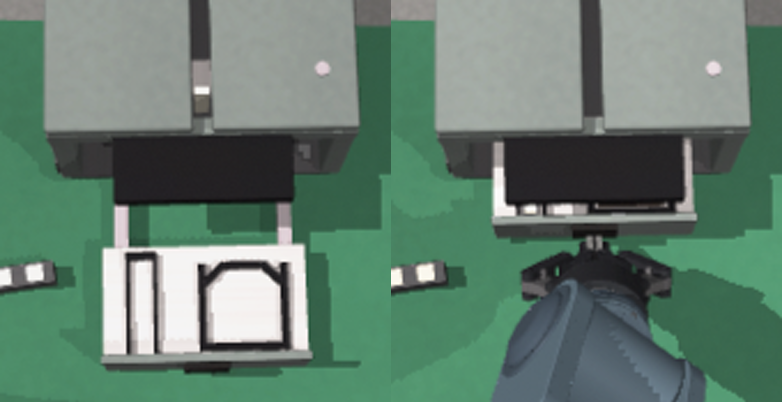

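The right half shows the tray pushed squarely in, by about 0.11 m from the plate's shift, with the fingertips on the pad. I'll continue in small steps until the end stop, then draw back.

```bash
python3 - <<'E'
from h import *
a=.6;x3=np.array([*X,0]);f0=np.array([-1.,1.,0]);ds=[.14,.146]+list(np.arange(.149,.178,.0015))
for d in ds:
    arm.servo_line(pushpose(d,a)[0],velocity=.03);st=arm.get_state();F=-st["wrist_force"]@x3
    act=(st["eef_pos"]-pushpose(0,a)[0])@x3;print("d %.4f act %.4f F %.1f t %.1f"%(d,act,F,st["clock"]))
    if F>24: break
E
```

```text
d 0.1400 act 0.1388 F 7.3 t 40.2
d 0.1460 act 0.1449 F 5.2 t 40.6
d 0.1490 act 0.1478 F 7.0 t 40.9
d 0.1505 act 0.1491 F 8.9 t 41.1
d 0.1520 act 0.1503 F 12.0 t 41.4
d 0.1535 act 0.1513 F 17.6 t 41.6
d 0.1550 act 0.1529 F 10.4 t 41.9
d 0.1565 act 0.1546 F 9.4 t 42.1
d 0.1580 act 0.1562 F 8.9 t 42.4
d 0.1595 act 0.1577 F 9.9 t 42.6
d 0.1610 act 0.1586 F 15.2 t 42.9
d 0.1625 act 0.1589 F 26.9 t 43.1
```

The force rose sharply at the end stop (act 0.1589). I'll draw back and check the result.

```bash
python3 - <<'E'
from h import *
a=.6
arm.servo_line(pushpose(.10,a)[0],velocity=.08);arm.servo_line(pushpose(-.04,a)[0],velocity=.2)
arm.servo_line(pushpose(-.04,a,.15)[0],velocity=.2);arm.set_joints([-1.487,.245,1.558,0,1.339,-.174])
s=arm.snapshot("top");t=arm.snapshot("side");print(arm.get_state()["clock"])
for tr in(.11,.148): print(tr,[proj(s,[*(P+X*(.194-.007+.03+tr)),z]).round(1) for z in(.12,.127)])
for tr in(.11,.148): print("plate",tr,[proj(s,[*(P+X*(tr-.007+.006)+Y*y),.062]).round(1) for y in(-.09,.09)])
A=cv2.resize(s["image"][20:220,235:400],None,fx=2.4,fy=2.4,interpolation=cv2.INTER_CUBIC);B=cv2.resize(t["image"][150:350,130:330],None,fx=2.0,fy=2.4,interpolation=cv2.INTER_CUBIC)
cv2.imwrite("pics/end.png",np.hstack([A,B]))
E
```

```text
48.3
0.11 [array([315.8,  88.7]), array([315.8,  87. ])]
0.148 [array([315.3,  70.7]), array([315.3,  68.8])]
plate 0.11 [array([363.5, 204. ]), array([273. , 205.9])]
plate 0.148 [array([362.7, 185.6]), array([272.8, 187.4])]
```

View pics/end.png

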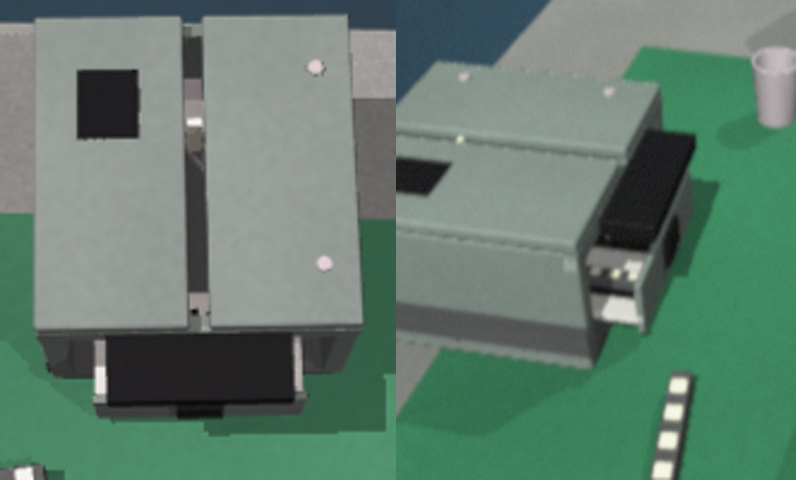

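The white pointer is at row ≈70.8 (0.148 predicts 70.7) and the front plate at row ≈187, so the tray is latched. The side view shows the bar still lying in its groove. I'm handing in.

```bash
python3 -c "
from plant import arm
print(arm.sign_off())"
```

```text
the job is handed in; nothing more can be done
None
```

I laid the heel and the small scale bar flat in their places and pushed the tray until it latched; after I let go, the pointer showed about 148 mm of travel, and I handed the job in at about 48 s (no verdict came back).

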